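# Prove the tube-rotator hub that fits the keyed test shaft

## Robot

A 6-joint arm with a two-finger parallel gripper is mounted at the origin on the work surface. World frame = base frame: x ahead of the robot, y to its left, z up, the work surface at z = 0. Lengths are in m, angles in rad, forces in N, time in s.
With the tool pointing down it reaches from about 0.35 to 0.975 m from the base axis. Payload 4.9 kg.
Tool frame: the origin (TCP) lies midway between the tips of the shut fingers; the grasp point (between the pads) lies 19 mm behind it; z points along the fingers, y is the line along which they close (so a half turn about z gives the same grasp; the last joint's range is limited). The gripper opens to 85 mm and grips with 20 to 120 N. Pads are 22 mm wide; open, the fingers measure 114 mm over their backs; the gripper's body (76 mm by 85 mm) begins 54 mm behind the grasp point. The pads swing forward as they close: fully open they stand 13 mm farther back than shut.
Start: joints at [1.018, 0.053, 1.613, -0, 1.476, -0.119], TCP at [0.263, 0.567, 0.231] pointing down, gripper open.
Joint ranges: [-3.01, 3.01], [-1.01, 2.22], [0.06, 2.58], [-1.02, 4.17], [0.09, 2.62], [-3.14, 3.14]. Speed limits (rad/s): [2.57, 2.57, 3.14, 3.14, 3.14, 3.14].

## Interface

Orientations are given as a unit quaternion [w, x, y, z].
In Python, from plant import * gives the robot as it stands.
- The arm moves only by the tool jog_arm, never from a script. Its argument "targets" is a list of rows, each a list of 3 entries, a list of its own where there are three numbers: the shift along the tool's x, y, z in units of 25 mm (1.0 is 25 mm), then the turn, a rotation vector about the tool's x, y, z in units of 8 degrees (1.0 is 8 degrees), then the opening in per cent of the stroke, from 0 (shut) to 100 (fully open). A call has 1 to 8 rows; each row is the pose to reach, as a shift and turn from the pose commanded when the call began, along the tool's axes at that moment; what a row does not reach only later rows make up. A row lasts 1/8 s, in which the tool goes at most 62.5 mm and 10.7 degrees, less where a joint would pass 70% of its speed; a pose out of reach is approached as far as the arm can. A call with a gripper value outside its range is refused whole. The fingers move at their own pace and stop on an object; the grip force is fixed at half the most. Time passes only in rows, so rows that repeat a pose let the fingers close. It gives the time, the measured TCP pose, the force, the opening and the grip force at its end, in the units of the state.
- state(): the state, without advancing time (a new reading comes with each control period).
- grab_frame(name): name is "side" or "top" or "wrist"; returns (picture, depth): 384x512x3 uint8, red, green, blue; 384x512 float32, m along the optical axis (not along the pixel's ray), 0 where there is no reading.
- camera_params(name): a dict with "fovy" (degrees; the focal length in pixels is half the picture's height over the tangent of half this angle, whatever the lens; pixels are square), "cx", "cy" (the principal point, pixels), "rvec" (rotation vector, rad) and "tvec" (3), from world to camera coordinates, as OpenCV has them; the wrist camera has in their place "hand_eye" (4x4, takes a point from camera to tool coordinates, whose origin is the TCP and whose axes are the flange's). Camera axes: x right, y down, z forward; pixel columns grow to the right and rows downward; lengths in m; the calibration is good to about 2 mm. A picture is of the moment at which its call begins: read the wrist's pose just before it. camera_params takes no time and is no camera call.
- job_done(): hands the job in; it is judged then, once.
The state is a dict: "time": time; "joint_pos": joint angles; "joint_vel": joint speeds; "joint_efforts": joint torques, N m; "tool_pos": TCP position; "tool_rot": TCP orientation; "contact_force": force on the tool from outside, world axes, zero at the start; "ft_torque": the same for the moment, N m; "gripper_width": opening from 0.0 (shut) to 1.0 (fully open); "grasp_force": force on a finger pad.
Only numpy, scipy, OpenCV 4.12 (cv2) and the standard library are available. Lean on these libraries where they do the work, as an engineer would, in place of code of your own. Each camera call takes 0.05 s, during which the arm holds its last target. There are 200 camera calls.

## Task

Three spare tube-rotator hubs stand on the bench by the checking fixture. Find the one whose keyway lines up with the key on the test shaft, slide it along the bench (do not lift it) right home into the fixture's nest, push the gate fully shut behind it, and then turn the feed knob to run the shaft through the hub until its nose stands well out of the far side. Handle only the knob to move the shaft, and leave the other two hubs and the things lying about where they are.

Things in the scene. Friction and masses are not known exactly. Their poses are not given: they have to be found in the camera images.
- hub_top: Loose aluminium hub standing on a flat foot 50 (x) x 48 (y) x 12 high. Barrel 48 diameter, 36 long along y, bore 23 diameter on its axis 30 above the bench; height 54; about 0.15 kg. Origin: centre of the underside, z up. A keyway 11 wide is cut through the barrel wall, bore to rim, full length: in this hub it points straight up.
- hub_fore: Loose aluminium hub standing on a flat foot 50 (x) x 48 (y) x 12 high. Barrel 48 diameter, 36 long along y, bore 23 diameter on its axis 30 above the bench; height 54; about 0.15 kg. Origin: centre of the underside, z up. A keyway 11 wide is cut through the barrel wall, bore to rim, full length: in this hub it slants 50 degrees from vertical towards the body's +x.
- hub_aft: Loose aluminium hub standing on a flat foot 50 (x) x 48 (y) x 12 high. Barrel 48 diameter, 36 long along y, bore 23 diameter on its axis 30 above the bench; height 54; about 0.15 kg. Origin: centre of the underside, z up. A keyway 11 wide is cut through the barrel wall, bore to rim, full length: in this hub it slants 50 degrees from vertical towards the body's -x.
- nest (a point): Fixture frame, z up; the fixture is fixed, its pose differs each run. Its origin is the bench point where the hub's origin lies when home, hub axes along these (either way round). The nest is open towards -x, its floor the bench: two cheeks 18 high, x -23 to 35, leave 51 mm across y; a back stop 36 high has its face at x = +25.5.
- nest_mouth (a point): Middle of the nest's mouth on the bench, 78 mm to -x of nest, same axes. Two flared guides 18 high funnel from 76 mm across at the mouth to 51 mm, ending 43 mm from nest. A thin dark plate marks the fixture's floor, level with the bench; the gate slides through the gap between guides and cheeks.
- gate (a joint): Travel of the gate along the fixture's +y, m: 0 open, 0.060 fully shut at its stop; starts open, stays where left, about 2 N friction. A steel bar 10 wide, 6 to 17 above the bench, at nest x = -33.5, nose at nest y = -47 mm + travel; it passes behind (-x of) a home hub with 3 mm to spare.
- gate_post (a point): Top centre of the gate's upright black post, 51 above the bench; the post is 18 (x) x 14 (y) and 34 tall, so free from 17 to 51 mm. It moves with the gate. Push it towards the fixture's +y to shut the gate.
- shaft_nose (a point): Front end of the steel test shaft, on its axis 30 above the bench. Shaft 17 diameter, 10 mm tapered nose, points along fixture -y, starts 12 mm short of a home hub's barrel; does not rotate. A 6 wide key lies along its top, pointing straight up, to 16.5 mm from the axis. Run through, the nose is 23 mm or more to -y of nest (5 mm out of the barrel).
- carriage: White block of the feed carriage, 50 (x) x 80 (y), top 48 above the bench, with the shaft; slides with the shaft along fixture -y, up to 62 mm. Origin: on the bench level below the block's centre. Not to be pushed by hand.
- knob (a joint): Angle of the feed knob, rad: 0 at the start, grows turning clockwise seen from above, stop at 2.48. The carriage, and the knob with it, moves 25 mm towards the fixture's -y for each rad. Turning takes about 0.08 N m; stays where left. About 2.2 rad brings the nose far enough.
- knob_grip (a point): Point to grip on the knob, on its vertical axis, 70 above the bench (top of the knob at 79). Black bar grip 46 long, 12 wide, 24 tall, on a round skirt 46 diameter (skirt top 56 above the bench). The bar lies along the point's x axis; along the fixture's x at knob angle 0.
- vial_a: Bystander: capped clear vial 20 diameter, 55 tall, upright; origin at its foot.
- vial_b: Bystander: like vial_a.
- vial_c: Bystander: like vial_a.
- microplate: Bystander: white well plate 128 x 86 x 14; origin under its centre.
- pipette: Bystander: hand pipette lying along its x, 250 long, 34 wide, 30 tall; origin about mid-length, at bench level.
- hex_key: Bystander: 6 mm hex key, 74 mm long arm along x, lying; origin at the end of the long arm.
- eraser: Bystander: white block 50 x 22 x 12; origin under its centre.
Not all that is in view belongs to the job. Leave any yellow look-alike of the hub_top alone.

How it is judged:
On the way, in this order (a step that is already met when the one before it is completed fails the run):
1. the hub with the matching keyway stands home in the nest (x of hub_top in the frame of nest between -0.005 and 0.005 m and y of hub_top in the frame of nest between -0.006 and 0.006 m and angle between hub_top's own z axis and vertical below 0.08 rad and height (world z) of hub_top below 0.004 m and value of joint gate below 0.05 m and value of joint knob below 0.4 rad), for 0.2 s.
2. the gate is fully shut behind it, before the shaft is fed (x of hub_top in the frame of nest between -0.005 and 0.005 m and y of hub_top in the frame of nest between -0.006 and 0.006 m and angle between hub_top's own z axis and vertical below 0.08 rad and height (world z) of hub_top below 0.004 m and value of joint gate above 0.054 m and value of joint knob below 0.4 rad), for 0.2 s.
3. the shaft is run through the hub, its nose out of the far side (x of hub_top in the frame of nest between -0.005 and 0.005 m and y of hub_top in the frame of nest between -0.006 and 0.006 m and angle between hub_top's own z axis and vertical below 0.08 rad and height (world z) of hub_top below 0.004 m and y of shaft_nose in the frame of nest below -0.023 m), for 0.2 s.
At the end, for the whole second after the job is handed in: The hub with the upright keyway stands upright on the bench within 5 mm (fixture x) and 6 mm (fixture y) of home in the nest, the gate is shut (travel over 54 of 60 mm), the shaft's nose is at least 23 mm beyond the nest's centre (5 mm out of the barrel's far face), and all is at rest (all of step 3 and value of joint gate above 0.054 m and linear speed of hub_top below 0.01 m/s and velocity of joint knob between -0.05 and 0.05 rad/s); the robot touches nothing.
It fails at once if the matching hub is lifted more than 15 mm or tipped over (height (world z) of hub_top above 0.015 m or angle between hub_top's own z axis and vertical above 0.6 rad).
It fails at once if another hub is moved more than 30 mm (distance of any of hub_fore, hub_aft from where it was at the start of the episode above 0.03 m).
It fails at once if a thing lying about is moved more than 40 mm (distance of any of vial_a, vial_b, vial_c, microplate, pipette, hex_key, eraser from where it was at the start of the episode above 0.04 m).
It fails at once if the shaft or its carriage is pushed by hand (over 12 N) (contact force between any of the fingers, the arm and carriage above 12 N).
It also fails if it takes over 72 s, if anything falls off the work surface, if the arm or the gripper's body presses on something with over 40 N, if the wrist force passes 120 N, or if a joint passes its speed limit or range.

## Working session

There is one attempt and no reset: what is moved stays moved. The work goes in short steps, Python scripts to look and compute and a tool call to move; the robot and the scene stay as the last step left them, time stands still between calls to the robot, and variables do not carry over. Pictures are saved under pics/ and viewed, at most 10 in all, crops included, and the job is handed in when it is done.

Besides the shell and the picture viewer there is one more tool, called as name([rows], argument=value, ...), one row to a line, values as JSON. jog_arm: Moves the arm, as the interface text tells. Its arguments: {"type":"object","properties":{"targets":{"type":"array"}},"required":["targets"]}

```bash
ls; mkdir -p pics; cat > h.py <<'E'
from plant import *
import numpy as np, cv2
from scipy.spatial.transform import Rotation as R
def cam(n):
    p=camera_params(n); f=192/np.tan(np.radians(p["fovy"])/2)
    K=np.array([[f,0,p["cx"]],[0,f,p["cy"]],[0,0,1]])
    if "rvec" in p:
        M=R.from_rotvec(np.ravel(p["rvec"])).as_matrix().T; c=-M@np.ravel(p["tvec"])
    else:
        s=state(); q=s["tool_rot"]; T=R.from_quat([q[1],q[2],q[3],q[0]]).as_matrix(); H=np.array(p["hand_eye"])
        M=T@H[:3,:3]; c=T@H[:3,3]+np.array(s["tool_pos"])
    return K,M,c
def plane(uv,z,kmc):
    K,M,c=kmc; uv=np.atleast_2d(uv).astype(float)
    d=(M@np.linalg.inv(K)@np.c_[uv,np.ones(len(uv))].T).T
    return c+d*((z-c[2])/d[:,2])[:,None]
def cloud(depth,kmc):
    K,M,c=kmc; v,u=np.mgrid[:384,:512]
    r=np.stack([u,v,np.ones_like(u)],-1)@np.linalg.inv(K).T*depth[...,None]
    return r@M.T+c
E
python3 - <<'E'
from h import *
for n in ["top","side"]:
    k=cam(n); im,d=grab_frame(n); np.savez(n+".npz",im=im,d=d,K=k[0],M=k[1],c=k[2]); print(n,camera_params(n))
    cv2.imwrite(f"pics/{n}0.png",cv2.resize(im[...,::-1],(800,600),interpolation=cv2.INTER_CUBIC))
print(state())
E
```

```text
pics
top {'fovy': 46.56134590116584, 'cx': 256.1738367627488, 'cy': 190.31762247112408, 'rvec': array([ 2.15075871, -2.18789156,  0.10687003]), 'tvec': array([0.01044168, 0.58335927, 1.2815651 ])}
side {'fovy': 53.207420656890775, 'cx': 262.39175062980644, 'cy': 183.86995428968712, 'rvec': array([ 2.13051222, -0.84426298,  0.36757185]), 'tvec': array([-0.40721861,  0.30109833,  0.77395172])}
{'time': 0.1, 'joint_pos': array([ 1.01800724e+00,  5.33014415e-02,  1.61413745e+00, -1.92081502e-05,
        1.47602167e+00, -1.18991198e-01]), 'joint_vel': array([ 0.00063185, -0.00219034, -0.00358872,  0.00109394, -0.00193058,
       -0.00024098]), 'joint_efforts': array([ 1.42542967e-04, -3.94908893e+01, -3.71362317e+01, -1.25904958e-04,
        4.00854828e-03, -7.09411580e-06]), 'tool_pos': array([0.26240236, 0.56662863, 0.23019089]), 'tool_rot': array([-2.98814990e-04,  2.15201274e-01,  9.76569270e-01, -8.84914858e-04]), 'contact_force': array([ 0.60717724,  0.22904354, -0.58934025]), 'ft_torque': array([-0.00390644, -0.03037042, -0.00268679]), 'grasp_force': 0.0, 'gripper_width': 1.0012922459170228}
```

View pics/top0.png

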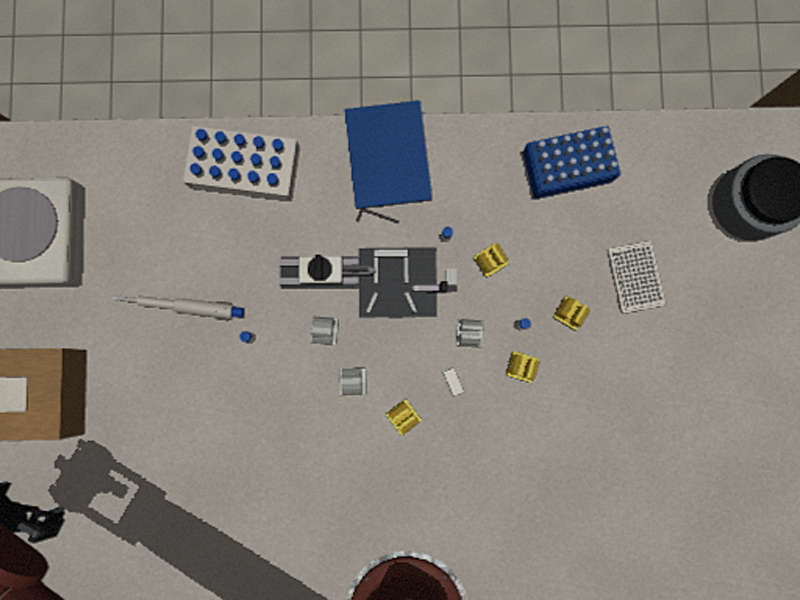

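View pics/side0.png

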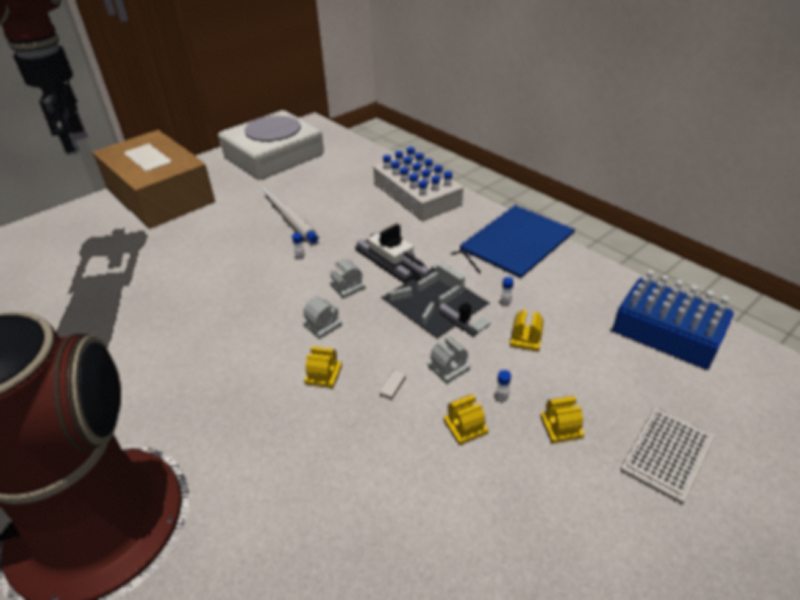

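The top view (800 px scale) shows the fixture plate at (398,282), knob at (319,267), gate post at (443,287), and nest opening downwards towards the robot. Grey hubs stand at (325,330), (353,381) and (470,333). The yellow ones are look-alikes. Next I zoom in and measure.

```bash
python3 - <<'E'
from h import *
z=np.load("top.npz"); im,d=z["im"],z["d"]; k=(z["K"],z["M"],z["c"]); P=cloud(d,k)
hsv=cv2.cvtColor(im,cv2.COLOR_RGB2HSV)
print("cam",k[2], "bench z",np.median(P[230:300,300:400,2][d[230:300,300:400]>0]))
tile=lambda u,v,w,h,s:cv2.resize(im[v-h:v+h,u-w:u+w,::-1],None,fx=s,fy=s,interpolation=cv2.INTER_CUBIC)
a=np.hstack([tile(208,211,16,16,8),tile(226,244,16,16,8),tile(301,213,16,16,8)])
b=tile(240,181,64,27,6)
b=b[:,:768]; cv2.imwrite("pics/crop1.png",np.vstack([a,b]))
for n,(u,v) in dict(A=(208,211),B=(226,244),C=(301,213)).items():
    w=P[v-16:v+16,u-16:u+16].reshape(-1,3); 
    for lo,hi in [(.008,.02),(.045,.06)]:
        m=w[(w[:,2]>lo)&(w[:,2]<hi)]; 
        if len(m): print(n,lo,len(m),m.mean(0).round(4),m.min(0).round(4),m.max(0).round(4))
# dark plate
m=((hsv[...,2]<75)).astype(np.uint8); m[:,:170]=0;m[:150]=0;m[210:]=0;m[:,290:]=0
c=max(cv2.findContours(m,0,1)[0],key=cv2.contourArea); r=cv2.minAreaRect(c); bx=cv2.boxPoints(r); print(r); print(plane(bx,0,k).round(4))
# heights over the fixture
for nm,lo,hi,(u0,u1,v0,v1) in [("knob",.07,.085,(180,230,155,190)),("carr",.042,.052,(175,250,155,190)),("stop",.03,.04,(232,280,155,172)),("post",.042,.056,(270,300,170,195)),("gatebar",.012,.02,(262,296,178,192))]:
    w=P[v0:v1,u0:u1].reshape(-1,3); q=w[(w[:,2]>lo)&(w[:,2]<hi)]
    print(nm,len(q),q.mean(0).round(4),q.min(0).round(4),q.max(0).round(4), (cv2.minAreaRect(q[:,:2].astype(np.float32)) ) if len(q)>4 else "")
E
```

```text
cam [ 4.52645383e-01 -4.01119409e-04  1.33339348e+00] bench z 0.0003545825521067414
A 0.008 60 [0.5216 0.1354 0.0123] [0.4851 0.1202 0.0081] [0.5497 0.1713 0.0194]
A 0.045 140 [0.5281 0.1461 0.052 ] [0.5123 0.1283 0.0452] [0.5476 0.1634 0.0598]
B 0.008 52 [0.4281 0.0872 0.0128] [0.4044 0.0687 0.0082] [0.4519 0.1394 0.0199]
B 0.045 140 [0.4249 0.0928 0.0525] [0.4063 0.0751 0.0451] [0.4404 0.1098 0.0596]
C 0.008 85 [ 0.5139 -0.1225  0.0135] [ 0.4886 -0.1553  0.0081] [ 0.5514 -0.1039  0.0198]
C 0.045 115 [ 0.515  -0.129   0.0503] [ 0.4934 -0.1481  0.0451] [ 0.5343 -0.11    0.0584]
((234.0, 180.5), (43.0, 110.0), 90.0)
[[ 0.6856  0.2323  0.    ]
 [ 0.6798 -0.1004  0.    ]
 [ 0.5495 -0.0972  0.    ]
 [ 0.5552  0.2323  0.    ]]
knob 64 [0.6376 0.149  0.0787] [0.6155 0.1443 0.0738] [0.6598 0.1539 0.0835] ((0.6376631259918213, 0.1490265130996704), (0.009542906656861305, 0.044251326471567154), 89.50581359863281)
carr 300 [0.6371 0.1371 0.0475] [0.6133 0.0258 0.0421] [0.6688 0.1897 0.052 ] ((0.6397128701210022, 0.107477106153965), (0.051854755729436874, 0.16543231904506683), 2.225918769836426)
stop 86 [0.6654 0.0223 0.0357] [ 0.6401 -0.0123  0.0307] [0.6736 0.0703 0.0399] ((0.6634913682937622, 0.030897468328475952), (0.02854231931269169, 0.08740665018558502), 18.96026039123535)
post 29 [ 0.6024 -0.0801  0.0511] [ 0.5934 -0.0865  0.0422] [ 0.6099 -0.0745  0.0546] ((0.6016794443130493, -0.08045730739831924), (0.011842064559459686, 0.016593867912888527), 88.6462631225586)
gatebar 51 [ 0.6025 -0.0516  0.0159] [ 0.597  -0.1065  0.0121] [ 0.6143 -0.0231  0.0196] ((0.6055379509925842, -0.06465005874633789), (0.015286115929484367, 0.08326894044876099), 1.8541913032531738)
```

View pics/crop1.png

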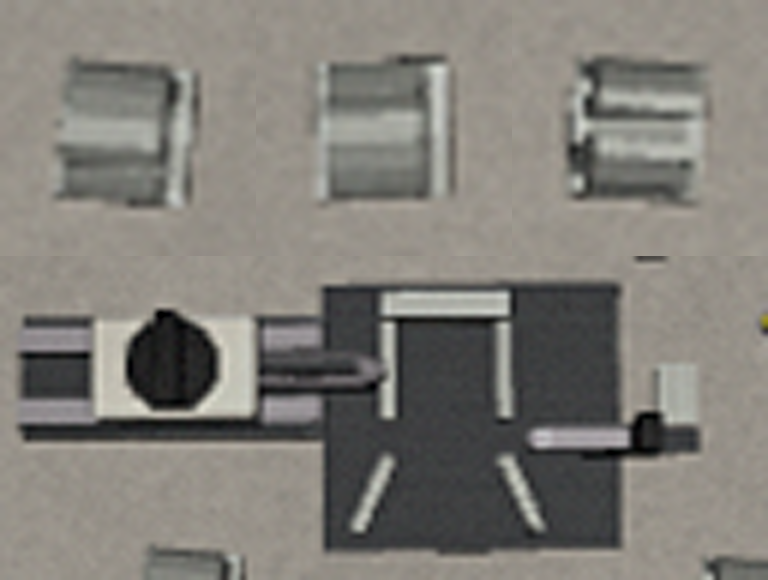

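The crop shows hubs A and B with a plain bright crown, and C with two dark lines framing a band. I check this with depth profiles across the barrels.

```bash
python3 - <<'E'
from h import *
np.set_printoptions(linewidth=220,suppress=True)
z=np.load("top.npz"); P=cloud(z["d"],(z["K"],z["M"],z["c"]))
for n,(u,v) in dict(A=(207,211),B=(226,244),C=(303,213)).items():
    for c in (u-2,u+1,u+4): print(n,c,(P[v-12:v+13,c,2]*1000).round().astype(int))
z=np.load("side.npz"); im=z["im"]
t=lambda u,v:cv2.resize(im[v-18:v+18,u-18:u+18,::-1],(260,260),interpolation=cv2.INTER_CUBIC)
cv2.imwrite("pics/crop2.png",np.hstack([t(222,177),t(206,202),t(288,229)]))
E
```

```text
A 205 [ 1 -4  3 -5 39 46 48 50 53 53 53 53 52 55 50 52 49 33 37 40 40  0  7  3 -1]
A 208 [ 2 -1  5  0 35 44 46 50 51 50 54 56 52 54 53 53 51 35 38 39 36  3  3  1  2]
A 211 [-2 -1 -4  3 32 46 46 49 50 49 55 51 50 55 54 52 46 35 39 42 40  4 -3 -3  1]
B 224 [   2    0    1   -2   40 1333   42   41   45   55   54   54   56   56   57   53   53   49   47   44   36    2   -2    2    1]
B 227 [ 3  2  3  3 40 38 39 39 53 52 56 57 51 57 52 49 52 49 49 42 41  4  2  0 -2]
B 230 [ 1 -1  5  2 38 43 41 33 51 52 53 59 52 56 56 56 51 52 47 42 36 -2  0 -3  4]
C 301 [ 0 -2  4 -3 44 50 45 48 52 55 19 19 17 44 58 49 50 47 38 35 14  0  1  1  4]
C 304 [ 0  2  0  0 36 45 49 49 48 50 46 22 22 17 55 50 44 52 44 37 36  2  0  4 -1]
C 307 [-6  4  3  0 43 40 49 51 50 51 42 20 14  9 50 57 49 49 49 45 11  9 -2 -2  0]
```

View pics/crop2.png

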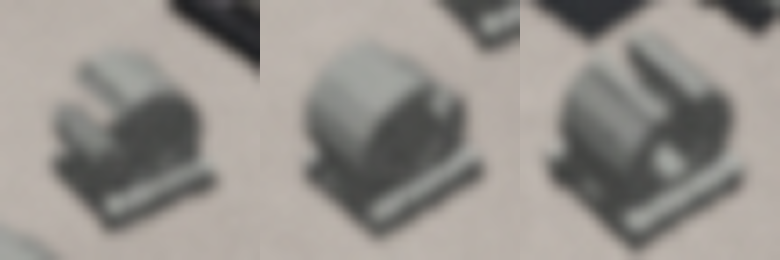

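C (world about 0.515, -0.127) shows the slot floor at z≈19 mm along the crown, and the side view (right tile) shows the slot pointing up, so C is hub_top. I move the wrist camera over hub and fixture for accurate poses.

```bash
cat >> h.py <<'E'
def plan(xyz,phi):
    "world TCP target, angle (deg) of the tool's y; prints shift and turn in jog units"
    s=state(); q=s["tool_rot"]; T=R.from_quat([q[1],q[2],q[3],q[0]]); a=np.radians(phi)
    G=R.from_matrix(np.array([[-np.sin(a),np.cos(a),0],[np.cos(a),np.sin(a),0],[0,0,-1.]]))
    sh=T.inv().apply(np.array(xyz)-s["tool_pos"])/.025; rv=np.degrees((T.inv()*G).as_rotvec())/8
    print("at",np.round(s["tool_pos"],4),"shift",sh.round(3),"turn",rv.round(3))
E
python3 - <<'E'
from h import *
print(camera_params("wrist"))
plan([.50,-.03,.33],89)
E
```

```text
{'fovy': 64.16367276300932, 'cx': 261.28750803304047, 'cy': 194.57326691807472, 'hand_eye': array([[-1.37763943e-04, -9.64561794e-01, -2.63857019e-01,
         6.60310127e-02],
       [ 9.99999263e-01,  1.85394320e-04, -1.19984725e-03,
         9.62045288e-04],
       [ 1.20624441e-03, -2.63856990e-01,  9.64561058e-01,
        -1.42178647e-01],
       [ 0.00000000e+00,  0.00000000e+00,  0.00000000e+00,
         1.00000000e+00]])}
at [0.2624 0.5666 0.2302] shift [-18.654 -17.667  -3.963] turn [-0.013 -0.004 -2.982]
```

jog_arm([
  [[-3, -3, -4], [0, 0, -0.5], 100],
  [[-8, -8, -4], [0, 0, -1.5], 100],
  [[-13, -13, -4], [0, 0, -3], 100],
  [[-18.6, -17.7, -4], [0, 0, -3], 100],
  [[-18.6, -17.7, -4], [0, 0, -3], 100],
  [[-18.6, -17.7, -4], [0, 0, -3], 100],
  [[-18.6, -17.7, -4], [0, 0, -3], 100],
  [[-18.6, -17.7, -4], [0, 0, -3], 100],
])

```text
time: 1.1
tool_pos: [0.4367, 0.1217, 0.3189]
tool_rot: [0.0, 0.007, 1.0, 0.0]
contact_force: [1.3, 1.4, -0.9]
gripper_width: 0.994
grasp_force: 0.0
```

jog_arm([
  [[0, 0, 0], [0, 0, 0], 100],
])

```text
time: 1.23
tool_pos: [0.4375, 0.1201, 0.3189]
tool_rot: [-0.0, 0.011, 1.0, -0.0]
contact_force: [0.8, 0.5, -0.1]
gripper_width: 1.002
grasp_force: 0.0
```

jog_arm([
  [[-2.5, -6, -0.5], [0, 0, 0], 100],
  [[-2.5, -6, -0.5], [0, 0, 0], 100],
  [[-2.5, -6, -0.5], [0, 0, 0], 100],
  [[-2.5, -6, -0.5], [0, 0, 0], 100],
])

```text
time: 1.72
tool_pos: [0.4971, -0.0281, 0.3309]
tool_rot: [-0.001, 0.009, 1.0, 0.0]
contact_force: [-0.1, 0.7, 0.2]
gripper_width: 1.001
grasp_force: 0.0
```

jog_arm([
  [[0, 0, 0], [0, 0, 0], 100],
  [[0, 0, 0], [0, 0, 0], 100],
])

```text
time: 1.98
tool_pos: [0.4965, -0.0259, 0.3314]
tool_rot: [-0.0, 0.006, 1.0, 0.0]
contact_force: [0.2, -0.1, 0.4]
gripper_width: 1.001
grasp_force: 0.0
```

```bash
python3 - <<'E'
from h import *
k=cam("wrist"); im,d=grab_frame("wrist"); np.savez("w1.npz",im=im,d=d,K=k[0],M=k[1],c=k[2])
cv2.imwrite("pics/w1.png",cv2.resize(im[...,::-1],(800,600),interpolation=cv2.INTER_CUBIC)); print(state()["tool_pos"],state()["tool_rot"])
E
```

```text
[ 0.49650947 -0.02597428  0.33147742] [1.70661680e-05 6.36719593e-03 9.99979725e-01 9.11061186e-05]
```

View pics/w1.png

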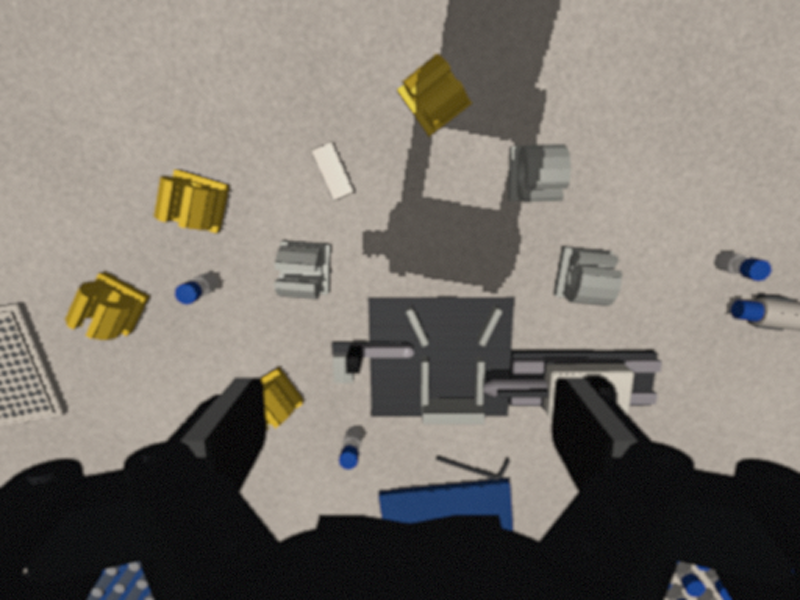

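The wrist view (right = +y, down = +x; 800 px scale) shows hub_top at (303,270), its keyway running left to right. The plate spans (369,297) to (513,415), the cheeks are at u≈425 and 480, the back stop at v≈415, and the gate bar nose at (412,351).

```bash
python3 - <<'E'
from h import *
np.set_printoptions(suppress=True)
z=np.load("w1.npz"); im,d=z["im"],z["d"]; k=(z["K"],z["M"],z["c"]); P=cloud(d,k); g=cv2.cvtColor(im,cv2.COLOR_RGB2GRAY)
s=.64
def sub(u0,u1,v0,v1): a=np.s_[int(v0*s):int(v1*s),int(u0*s):int(u1*s)]; v,u=np.mgrid[a]; return g[a],P[a],u,v
# cheeks / stop / guides: bright comps in dark plate
def bright(nm,box,zt,t=120):
    G,Q,u,v=sub(*box); m=G>t; uv=np.c_[u[m],v[m]]; w=plane(uv,zt,k)[:,:2]
    r=cv2.minAreaRect(w.astype(np.float32)); c=w.mean(0); e=np.linalg.svd(w-c)[2][0]
    print(nm,m.sum(),"mean",c.round(4),"min",w.min(0).round(4),"max",w.max(0).round(4),"dir deg",np.degrees(np.arctan2(e[1],e[0])).round(2),"z",np.median(Q[m][:,2]).round(4))
    return c
bright("cheekL",(416,436,360,396),.018); bright("cheekR",(470,484,360,378),.018)
bright("stop",(410,500,398,430),.036)
bright("guideL",(400,432,305,346),.018); bright("guideR",(476,506,305,346),.018)
# plate edges
G,Q,u,v=sub(360,522,285,425)
print("cols",[ (r,np.where(g[r,225:340]<85)[0][[0,-1]]+225) for r in (195,200,205,245,255,260)])
print("rows",[ (c,np.where(g[180:280,c]<85)[0][[0,-1]]+180) for c in (240,248,256,300,310,320)])
# hub
for nm,b in [("C",(262,342,230,310)),("A",(545,630,235,315))]:
  G,Q,u,v=sub(*b); Q=Q.reshape(-1,3)
  t=Q[(Q[:,2]>.03)&(Q[:,2]<.065)]; print(nm,len(t),"barrel mean",t.mean(0).round(4),"pct1/99",np.percentile(t,1,axis=0).round(4),np.percentile(t,99,axis=0).round(4))
  t2=Q[(Q[:,2]>.006)&(Q[:,2]<.065)]; print(" all pct1/99",np.percentile(t2,1,axis=0).round(4),np.percentile(t2,99,axis=0).round(4),cv2.minAreaRect(t[:,:2].astype(np.float32)))
  m=t[:,:2].mean(0); f=Q[(abs(Q[:,0]-m[0])<.012)&(abs(Q[:,1]-m[1])<.016)&(Q[:,2]<.03)]
  if len(f)>5: c=f.mean(0); p=np.polyfit(f[:,1],f[:,0],1); print(" slot",len(f),c.round(4),"slope dx/dy",p[0].round(4))
# knob, post
for nm,b,lo,hi in [("post",(335,370,335,380),.042,.06),("nose",(478,520,375,395),.022,.04)]:
  G,Q,u,v=sub(*b); Q=Q.reshape(-1,3); t=Q[(Q[:,2]>lo)&(Q[:,2]<hi)]; print(nm,len(t),t.mean(0).round(4),t.min(0).round(4),t.max(0).round(4))
E
```

```text
cheekL 84 mean [ 0.6344 -0.0111] min [ 0.6171 -0.0136] max [ 0.652  -0.0086] dir deg -0.22 z 0.0178
cheekR 27 mean [0.6247 0.0458] min [0.6178 0.044 ] max [0.6316 0.0476] dir deg 1.72 z 0.0175
stop 590 mean [0.6727 0.0185] min [ 0.6466 -0.027 ] max [0.6824 0.0638] dir deg 88.92 z 0.0158
guideL 109 mean [ 0.5788 -0.0187] min [ 0.5606 -0.0286] max [ 0.5968 -0.0085] dir deg 23.89 z 0.0175
guideR 101 mean [0.5794 0.0548] min [0.5616 0.045 ] max [0.5976 0.0644] dir deg -24.21 z 0.0173
cols [(195, array([237, 328])), (200, array([237, 327])), (205, array([237, 327])), (245, array([238, 312])), (255, array([238, 326])), (260, array([238, 324]))]
rows [(240, array([191, 265])), (248, array([191, 265])), (256, array([191, 265])), (300, array([180, 263])), (310, array([180, 264])), (320, array([191, 265]))]
C 747 barrel mean [ 0.5148 -0.1272  0.0465] pct1/99 [ 0.4939 -0.1464  0.0321] [ 0.5413 -0.1091  0.0534]
 all pct1/99 [ 0.4933 -0.1494  0.0076] [ 0.5423 -0.104   0.053 ] ((0.5185596942901611, -0.12854495644569397), (0.036354511976242065, 0.04881729930639267), 84.24104309082031)
 slot 105 [ 0.523  -0.1266  0.0193] slope dx/dy -0.0506
A 913 barrel mean [0.5261 0.1452 0.0461] pct1/99 [0.5037 0.127  0.0314] [0.5516 0.1655 0.0548]
 all pct1/99 [0.5028 0.1221 0.0076] [0.5504 0.1661 0.0545] ((0.5283305644989014, 0.14687947928905487), (0.037443265318870544, 0.048927102237939835), 83.88032531738281)
 slot 100 [0.5251 0.1328 0.0189] slope dx/dy -0.038
post 123 [ 0.6036 -0.08    0.0499] [ 0.5957 -0.0873  0.0422] [ 0.6129 -0.0734  0.0528]
nose 160 [0.6356 0.0636 0.0341] [0.6312 0.0477 0.0261] [0.6445 0.0818 0.0399]
```

Measured nest ≈ (0.6375, 0.0177) with yaw ≈ -0.4°, gap 52 mm (51 given) and cheek z 17.8 mm (18 given). hub_top is at (0.518, -0.1275), 47 x 37 mm (48 x 36 given). I grip it across its end faces.

```bash
python3 - <<'E'
from h import *
plan([.518,-.1275,.12],89.5); plan([.518,-.1275,.02],89.5)
E
```

```text
at [ 0.4965 -0.026   0.3315] shift [-0.911 -4.051  8.458] turn [ 0.001  0.    -0.029]
at [ 0.4965 -0.026   0.3315] shift [-0.911 -4.052 12.458] turn [ 0.001  0.    -0.029]
```

jog_arm([
  [[-0.9, -2, 2], [0, 0, 0], 80],
  [[-0.9, -4.05, 4], [0, 0, 0], 80],
  [[-0.9, -4.05, 6], [0, 0, 0], 80],
  [[-0.9, -4.05, 8], [0, 0, 0], 80],
  [[-0.9, -4.05, 9.5], [0, 0, 0], 80],
  [[-0.9, -4.05, 9.5], [0, 0, 0], 80],
])

```text
time: 2.78
tool_pos: [0.515, -0.127, 0.0904]
tool_rot: [-0.004, 0.007, 1.0, 0.001]
contact_force: [0.7, -0.3, 0.8]
gripper_width: 0.797
grasp_force: 0.0
```

```bash
python3 - <<'E'
from h import *
plan([.518,-.1275,.02],89.5)
E
```

```text
at [ 0.515  -0.127   0.0904] shift [-0.139 -0.025  2.815] turn [ 0.021 -0.052 -0.036]
```

jog_arm([
  [[0, 0, 1], [0, 0, 0], 80],
  [[0, 0, 2], [0, 0, 0], 80],
  [[0, 0, 2.9], [0, 0, 0], 80],
  [[0, 0, 2.9], [0, 0, 0], 80],
  [[0, 0, 2.9], [0, 0, 0], 38],
  [[0, 0, 2.9], [0, 0, 0], 38],
  [[0, 0, 2.9], [0, 0, 0], 38],
  [[0, 0, 2.9], [0, 0, 0], 38],
])

```text
time: 3.78
tool_pos: [0.5196, -0.1296, 0.0242]
tool_rot: [0.002, 0.007, 1.0, -0.001]
contact_force: [-1.5, 0.8, 7.4]
gripper_width: 0.413
grasp_force: 57.6
```

```bash
python3 - <<'E'
from h import *
plan([.518,-.1275,.02],89.5); s=state(); print(s["gripper_width"],s["grasp_force"],s["contact_force"])
E
```

```text
at [ 0.5196 -0.1296  0.0242] shift [0.065 0.082 0.168] turn [-0.01   0.027 -0.044]
0.4130098343113599 57.61474698178063 [-1.48394151  0.8334276   7.42286198]
```

jog_arm([
  [[0, 0, -0.05], [0, 0, 0], 38],
  [[0, 1, -0.05], [0, 0, 0], 38],
  [[0, 2, -0.05], [0, 0, 0], 38],
  [[0, 3, -0.05], [0, 0, 0], 38],
  [[0, 4, -0.05], [0, 0, 0], 38],
  [[0, 5, -0.05], [0, 0, 0], 38],
  [[0, 5.9, -0.05], [0, 0, 0], 38],
  [[0, 5.9, -0.05], [0, 0, 0], 38],
])

```text
time: 4.78
tool_pos: [0.5212, 0.0203, 0.0244]
tool_rot: [0.001, 0.007, 1.0, 0.001]
contact_force: [0.3, 6.4, 6.1]
gripper_width: 0.417
grasp_force: 58.2
```

jog_arm([
  [[0, 0, 0], [0, 0, 0], 38],
  [[0, 0, 0], [0, 0, 0], 38],
])

```text
time: 5.03
tool_pos: [0.5212, 0.0195, 0.0244]
tool_rot: [0.001, 0.008, 1.0, 0.001]
contact_force: [-0.7, 5.0, 5.9]
gripper_width: 0.419
grasp_force: 58.2
```

```bash
python3 - <<'E'
from h import *
plan([.5725,.0177,.022],89.5); s=state(); print(s["gripper_width"],s["grasp_force"],s["contact_force"])
E
```

```text
at [0.5212 0.0195 0.0244] shift [-2.052 -0.041  0.1  ] turn [ 0.02   0.018 -0.047]
0.4190383017743357 58.21736938324534 [-0.68823669  5.04595577  5.8630537 ]
```

jog_arm([
  [[0, -0.07, -0.05], [0, 0, 0], 38],
  [[-0.5, -0.07, -0.05], [0, 0, 0], 38],
  [[-1, -0.07, -0.05], [0, 0, 0], 38],
  [[-1.5, -0.07, -0.05], [0, 0, 0], 38],
  [[-2.05, -0.07, -0.05], [0, 0, 0], 38],
  [[-2.05, -0.07, -0.05], [0, 0, 0], 38],
  [[-2.05, -0.07, -0.05], [0, 0, 0], 38],
])

```text
time: 5.9
tool_pos: [0.571, 0.0158, 0.0244]
tool_rot: [-0.001, 0.008, 1.0, 0.0]
contact_force: [-2.3, 2.2, 5.0]
gripper_width: 0.414
grasp_force: 60.5
```

```bash
python3 - <<'E'
from h import *
plan([.5725,.0177,.022],89.5); s=state(); print(s["gripper_width"],s["grasp_force"],s["contact_force"])
im,d=grab_frame("top"); cv2.imwrite("pics/t2.png",cv2.resize(im[140:230,170:310,::-1],(784,504),interpolation=cv2.INTER_CUBIC))
E
```

```text
at [0.571  0.0158 0.0244] shift [-0.058  0.076  0.097] turn [ 0.003 -0.008 -0.046]
0.4135816569933109 60.499729734747234 [-2.34406775  2.22394073  5.04626649]
```

View pics/t2.png

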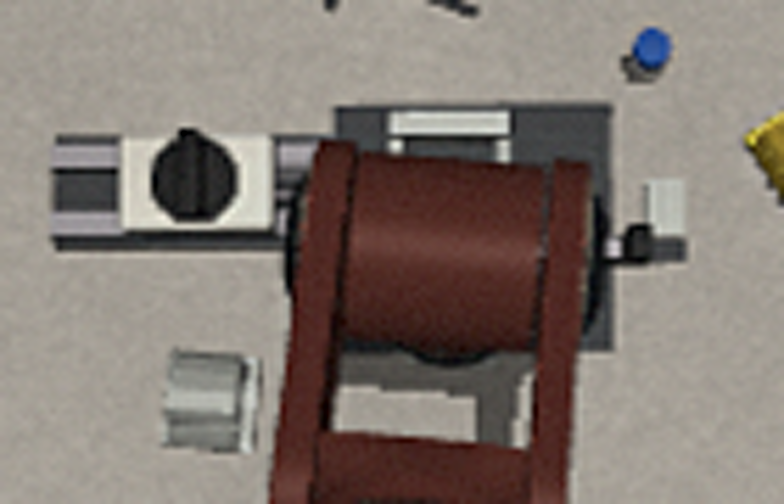

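The arm hides the hub, but forces are low. I drag on until the hub's front edge enters the cheeks.

jog_arm([
  [[0, 0.06, 0], [0, 0, 0], 38],
  [[-0.3, 0.06, 0], [0, 0, 0], 38],
  [[-0.6, 0.06, 0], [0, 0, 0], 38],
  [[-0.9, 0.06, 0], [0, 0, 0], 38],
  [[-1.1, 0.06, 0], [0, 0, 0], 38],
  [[-1.1, 0.06, 0], [0, 0, 0], 38],
])

```text
time: 6.7
tool_pos: [0.5988, 0.0171, 0.0246]
tool_rot: [-0.0, 0.008, 1.0, 0.0]
contact_force: [-3.4, 0.8, 6.9]
gripper_width: 0.41
grasp_force: 60.9
```

jog_arm([
  [[0, 0, 0], [0, 0, 0], 62],
  [[0, 0, 0], [0, 0, 0], 62],
  [[0, 0, -1], [0, 0, 0], 62],
  [[0, 0, -3], [0, 0, 0], 50],
  [[0.5, 0, -3.4], [0, 0, 0], 0],
  [[2, 0, -3.4], [0, 0, 0], 0],
  [[2.4, 0, -3.4], [0, 0, 0], 0],
  [[2.4, 0, -3.4], [0, 0, 0], 0],
])

```text
time: 7.7
tool_pos: [0.5385, 0.018, 0.1087]
tool_rot: [0.0, 0.008, 1.0, 0.0]
contact_force: [0.1, 0.4, -0.7]
gripper_width: 0.002
grasp_force: 0.0
```

```bash
python3 - <<'E'
from h import *
plan([.54,.0175,.008],89.5); s=state(); print(s["gripper_width"],s["grasp_force"],s["contact_force"])
E
```

```text
at [0.5385 0.018  0.1087] shift [-0.06  -0.02   4.027] turn [ 0.     0.001 -0.045]
0.001994195994439154 0.0 [ 0.05513757  0.40107533 -0.71757183]
```

jog_arm([
  [[0, 0, 1.5], [0, 0, 0], 0],
  [[0, 0, 3], [0, 0, 0], 0],
  [[0, 0, 4], [0, 0, 0], 0],
  [[0, 0, 4], [0, 0, 0], 0],
  [[-0.5, 0, 4], [0, 0, 0], 0],
  [[-0.9, 0, 4], [0, 0, 0], 0],
  [[-1.3, 0, 4], [0, 0, 0], 0],
  [[-1.3, 0, 4], [0, 0, 0], 0],
])

```text
time: 8.7
tool_pos: [0.5729, 0.0174, 0.0099]
tool_rot: [0.001, 0.007, 1.0, -0.0]
contact_force: [-0.2, 0.5, 0.7]
gripper_width: 0.0
grasp_force: 0.0
```

jog_arm([
  [[-0.3, 0, 0], [0, 0, 0], 0],
  [[-0.6, 0, 0], [0, 0, 0], 0],
  [[-0.9, 0, 0], [0, 0, 0], 0],
  [[-1.05, 0, 0], [0, 0, 0], 0],
  [[-1.05, 0, 0], [0, 0, 0], 0],
])

```text
time: 9.32
tool_pos: [0.5981, 0.0171, 0.0091]
tool_rot: [0.001, 0.007, 1.0, -0.0]
contact_force: [-0.7, 0.4, 2.0]
gripper_width: -0.004
grasp_force: 0.4
```

jog_arm([
  [[-0.1, 0, 0], [0, 0, 0], 0],
  [[-0.1, 0, 0], [0, 0, 0], 0],
])

```text
time: 9.57
tool_pos: [0.6001, 0.0171, 0.0089]
tool_rot: [0.0, 0.007, 1.0, 0.0]
contact_force: [-0.6, -0.1, 0.3]
gripper_width: 0.001
grasp_force: 0.2
```

jog_arm([
  [[-0.1, 0, 0], [0, 0, 0], 0],
  [[-0.1, 0, 0], [0, 0, 0], 0],
])

```text
time: 9.82
tool_pos: [0.6027, 0.0171, 0.0089]
tool_rot: [0.0, 0.007, 1.0, 0.0]
contact_force: [-0.6, 0.8, -1.1]
gripper_width: -0.0
grasp_force: 0.1
```

jog_arm([
  [[-0.1, 0, 0], [0, 0, 0], 0],
  [[-0.1, 0, 0], [0, 0, 0], 0],
])

```text
time: 10.07
tool_pos: [0.6038, 0.017, 0.0087]
tool_rot: [-0.002, 0.007, 1.0, -0.0]
contact_force: [-5.2, -0.4, 2.3]
gripper_width: 0.001
grasp_force: 2.6
```

jog_arm([
  [[0.6, 0, 0], [0, 0, 0], 0],
  [[1.2, 0, 0], [0, 0, 0], 0],
  [[1.6, 0, -2], [0, 0, 0], 0],
  [[2, -1, -4], [0, 0, 0], 0],
  [[2, -2, -6], [0, 0, 0], 0],
  [[2, -2, -8], [0, 0, 0], 0],
  [[2, -2, -8], [0, 0, 0], 0],
  [[2, -2, -8], [0, 0, 0], 0],
])

```text
time: 11.08
tool_pos: [0.5534, -0.032, 0.2084]
tool_rot: [-0.0, 0.007, 1.0, 0.0]
contact_force: [0.2, 0.6, -0.3]
gripper_width: -0.002
grasp_force: 0.0
```

```bash
python3 - <<'E'
from h import *
k=cam("wrist"); im,d=grab_frame("wrist"); np.savez("w2.npz",im=im,d=d,K=k[0],M=k[1],c=k[2])
cv2.imwrite("pics/w2.png",cv2.resize(im[...,::-1],(800,600),interpolation=cv2.INTER_CUBIC)); print(state()["tool_pos"],state()["tool_rot"])
E
```

```text
[ 0.55298925 -0.03186383  0.20730416] [-1.17875308e-03  7.37963903e-03  9.99972050e-01  2.25332755e-04]
```

View pics/w2.png

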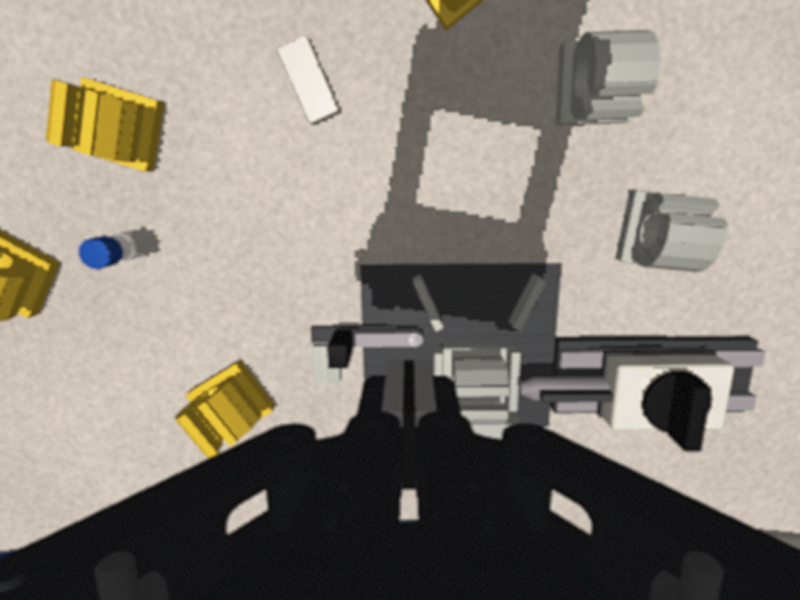

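The hub sits between the cheeks at about (482,385), with the gate bar at (390,339), post at (341,347) and knob at (678,402). I measure these.

```bash
python3 - <<'E'
from h import *
np.set_printoptions(suppress=True)
z=np.load("w2.npz"); im,d=z["im"],z["d"]; k=(z["K"],z["M"],z["c"]); P=cloud(d,k); g=cv2.cvtColor(im,cv2.COLOR_RGB2GRAY); s=.64
print(g[205:245,int(482*s)], g[205:245,int(500*s)])
for v in (345,350,347): print(v,plane([[482*s,v*s]],.012,k).round(4))
def q(nm,b,lo,hi,rgb=None):
  a=np.s_[int(b[2]*s):int(b[3]*s),int(b[0]*s):int(b[1]*s)]; Q=P[a].reshape(-1,3); gg=g[a].ravel()
  m=(Q[:,2]>lo)&(Q[:,2]<hi); t=Q[m]; w=cv2.minAreaRect(t[:,:2].astype(np.float32))
  print(nm,len(t),t.mean(0).round(4),np.percentile(t,2,axis=0).round(4),np.percentile(t,98,axis=0).round(4),w)
q("barrel",(435,520,340,415),.030,.06)
q("post",(322,360,325,370),.044,.056)
q("bar",(360,430,330,352),.010,.022)
q("knobbar",(635,725,360,455),.072,.086)
q("carr",(600,735,350,440),.042,.052)
E
```

```text
[ 51  69  76  78  77  79  75  78  79  76  74  75  79  78  79  80  83  86
  92  95  97  97  89  79  80  96 111 117 115 115 117 131 150 156 155 154
 154 154 155 155] [ 32  37  34  35  36  48  69  78  76  74  74  74  75  75  77  79  82 100
 131 145 149 143 128 103  88 101 112 117 116 113 118 130 144 154 154 152
 151 153 154 153]
345 [[0.6128 0.0226 0.012 ]]
350 [[0.6168 0.0227 0.012 ]]
347 [[0.6144 0.0227 0.012 ]]
barrel 1016 [0.6285 0.0177 0.0457] [ 0.6161 -0.0001  0.0325] [0.6474 0.0348 0.0526] ((0.6318414807319641, 0.017394687980413437), (0.03621067851781845, 0.03277217969298363), 89.85455322265625)
post 235 [ 0.6042 -0.0796  0.0498] [ 0.5964 -0.0864  0.0447] [ 0.6131 -0.0733  0.0517] ((0.6047571897506714, -0.0797925665974617), (0.013390805572271347, 0.017471149563789368), 88.77976989746094)
bar 400 [ 0.605  -0.0462  0.0161] [ 0.6004 -0.0685  0.0114] [ 0.6107 -0.0237  0.018 ] ((0.6055852174758911, -0.04578322917222977), (0.046614717692136765, 0.010633264668285847), 89.29346466064453)
knobbar 646 [0.6388 0.1483 0.0773] [0.6178 0.1436 0.0724] [0.6613 0.1553 0.0794] ((0.6398681998252869, 0.14968712627887726), (0.012728431262075901, 0.04549948871135712), 88.5488510131836)
carr 1862 [0.6353 0.1426 0.0469] [0.6158 0.1066 0.043 ] [0.6636 0.1878 0.0504] ((0.6403123736381531, 0.1448933333158493), (0.0895443707704544, 0.050096552819013596), 89.33325958251953)
```

Hub home: foot rear at x≈0.614 gives centre 0.639, the gate bar at 0.605 gives nest x 0.6387, and hub y is 0.0177. Before pushing the post I check the height of the bits beside it.

```bash
python3 - <<'E'
from h import *
z=np.load("w2.npz"); P=cloud(z["d"],(z["K"],z["M"],z["c"]))
t=P[195:260,180:245].reshape(-1,3)
for x0 in np.arange(.585,.64,.008):
  print(x0.round(3),[int(1000*np.median(m)) if len(m:=t[(abs(t[:,0]-x0)<.004)&(abs(t[:,1]-y)<.004),2])>2 else None for y in np.arange(-.13,-.06,.008)])
plan([.604,-.122,.06],89.3)
E
```

```text
0.585 [0, 0, 0, 0, 0, 0, 0, 0, 0]
0.593 [0, 0, 0, 0, 0, 0, 24, 0, 0]
0.601 [0, 0, 0, 2, 3, 3, 50, 26, 11]
0.609 [0, 0, 0, 3, 3, 49, 50, 46, 16]
0.617 [0, 0, 0, 5, 5, None, 50, 0, 0]
0.625 [0, 0, 0, 5, 5, None, None, 0, 0]
0.633 [0, 0, 0, 5, 5, 5, 0, 0, 0]
at [ 0.553  -0.0319  0.2073] shift [-2.107 -3.577  5.886] turn [ 0.003 -0.017 -0.018]
```

jog_arm([
  [[-0.7, -1.5, 1], [0, 0, 0], 0],
  [[-1.5, -3, 2.5], [0, 0, 0], 0],
  [[-2.05, -3.6, 4.5], [0, 0, 0], 0],
  [[-2.05, -3.6, 6], [0, 0, 0], 0],
  [[-2.05, -3.6, 7.1], [0, 0, 0], 0],
  [[-2.05, -3.6, 7.1], [0, 0, 0], 0],
  [[-2.05, -3.6, 7.1], [0, 0, 0], 0],
])

```text
time: 12.0
tool_pos: [0.6041, -0.1227, 0.0316]
tool_rot: [-0.0, 0.007, 1.0, 0.0]
contact_force: [0.5, 1.3, 0.6]
gripper_width: -0.0
grasp_force: 0.0
```

jog_arm([
  [[0, 0.4, 0], [0, 0, 0], 0],
  [[0, 0.8, 0], [0, 0, 0], 0],
  [[0, 1.2, 0], [0, 0, 0], 0],
  [[0, 1.6, 0], [0, 0, 0], 0],
  [[0, 2.0, 0], [0, 0, 0], 0],
  [[0, 2.4, 0], [0, 0, 0], 0],
  [[0, 2.7, 0], [0, 0, 0], 0],
  [[0, 2.7, 0], [0, 0, 0], 0],
])

```text
time: 13.0
tool_pos: [0.6046, -0.0544, 0.031]
tool_rot: [-0.001, 0.007, 1.0, 0.001]
contact_force: [-0.3, 0.3, 0.6]
gripper_width: -0.001
grasp_force: 0.0
```

jog_arm([
  [[0, 0.2, 0], [0, 0, 0], 0],
  [[0, 0.3, 0], [0, 0, 0], 0],
])

```text
time: 13.25
tool_pos: [0.6046, -0.0479, 0.0309]
tool_rot: [-0.001, 0.007, 1.0, -0.0]
contact_force: [-1.4, -2.2, -1.1]
gripper_width: -0.0
grasp_force: 1.0
```

jog_arm([
  [[0, 0.1, 0], [0, 0, 0], 0],
  [[0, 0.2, 0], [0, 0, 0], 0],
])

```text
time: 13.5
tool_pos: [0.6047, -0.0473, 0.0312]
tool_rot: [-0.001, 0.007, 1.0, -0.005]
contact_force: [-1.9, -20.1, -1.5]
gripper_width: -0.001
grasp_force: 10.3
```

jog_arm([
  [[0, 0.1, 0], [0, 0, 0], 0],
  [[0, 0.2, 0], [0, 0, 0], 0],
])

```text
time: 13.75
tool_pos: [0.6047, -0.047, 0.0313]
tool_rot: [-0.001, 0.007, 1.0, -0.009]
contact_force: [-3.8, -36.3, -2.9]
gripper_width: 0.0
grasp_force: 17.8
```

The gate hit its stop (force rose to 36 N with no further motion). I back off, lift and check.

jog_arm([
  [[0, -0.6, 0], [0, 0, 0], 0],
  [[0, -1.2, 0], [0, 0, 0], 0],
  [[0, -1.2, -2], [0, 0, 0], 0],
  [[1, 1, -4], [0, 0, 0], 20],
  [[2, 3, -6], [0, 0, 0], 45],
  [[2, 4.5, -6.5], [0, 0, 0], 45],
  [[2, 4.5, -6.5], [0, 0, 0], 45],
  [[2, 4.5, -6.5], [0, 0, 0], 45],
])

```text
time: 14.75
tool_pos: [0.5569, 0.0754, 0.1936]
tool_rot: [-0.0, 0.007, 1.0, -0.0]
contact_force: [-1.0, -0.4, -0.1]
gripper_width: 0.449
grasp_force: 0.0
```

```bash
cat > look.py <<'E'
from h import *
np.set_printoptions(suppress=True)
def uvof(X,k): p=k[0]@k[1].T@(np.array(X)-k[2]); return p[:2]/p[2]
def near(P,nm,c,r,lo,hi):
  t=P.reshape(-1,3); t=t[(abs(t[:,0]-c[0])<r[0])&(abs(t[:,1]-c[1])<r[1])&(t[:,2]>lo)&(t[:,2]<hi)]
  if len(t)>4: print(nm,len(t),t.mean(0).round(4),np.percentile(t,2,axis=0).round(4),np.percentile(t,98,axis=0).round(4),cv2.minAreaRect(t[:,:2].astype(np.float32))[2])
  else: print(nm,len(t))
E
python3 - <<'E'
from look import *
k=cam("wrist"); im,d=grab_frame("wrist"); P=cloud(d,k)
cv2.imwrite("pics/w3.png",cv2.resize(im[...,::-1],(800,600),interpolation=cv2.INTER_CUBIC)); s=state(); print(s["tool_pos"],s["joint_pos"].round(3))
near(P,"post",(.605,-.02),(.02,.03),.043,.056)
near(P,"knob",(.639,.149),(.03,.03),.072,.084)
near(P,"barrel",(.639,.018),(.03,.022),.03,.056)
plan([.639,.149,.10],89.3)
E
```

```text
[0.5565983  0.07473025 0.19275707] [ 0.001 -0.07   1.8   -0.     1.414 -1.555]
post 307 [ 0.6058 -0.0233  0.0493] [ 0.5968 -0.0326  0.0436] [0.6221 0.0025 0.0519] 72.99793243408203
knob 147 [0.6221 0.1512 0.0774] [0.6173 0.1454 0.0724] [0.6306 0.1559 0.0794] 5.019857883453369
barrel 265 [0.6316 0.019  0.0383] [ 0.6158 -0.0002  0.0304] [0.6683 0.0391 0.0484] 5.097314357757568
at [0.5566 0.0747 0.1928] shift [-3.258  3.021  3.703] turn [-0.002 -0.014 -0.021]
```

View pics/w3.png

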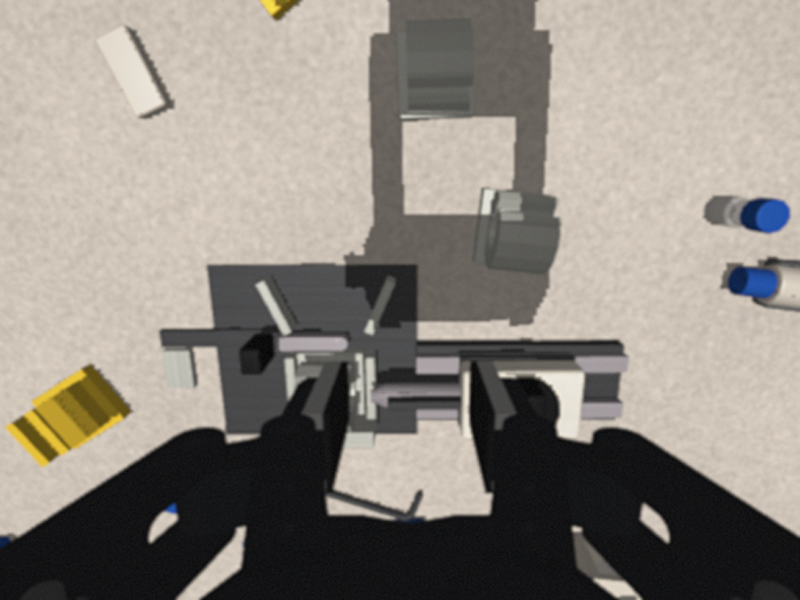

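The view shows the gate bar at (312,343) across the mouth behind the hub, post at (256,352) beside it. The nose still rests at (378,392), clear of the hub. Now the knob.

jog_arm([
  [[-1, 1, 0], [0, 0, 0], 45],
  [[-2, 2, 1], [0, 0, 0], 45],
  [[-3.25, 3, 2], [0, 0, 0], 45],
  [[-3.25, 3, 3.4], [0, 0, 0], 45],
  [[-3.25, 3, 4.4], [0, 0, 0], 45],
  [[-3.25, 3, 5.2], [0, 0, 0], 45],
  [[-3.25, 3, 5.2], [0, 0, 0], 45],
])

```text
time: 15.68
tool_pos: [0.6376, 0.1478, 0.0608]
tool_rot: [-0.003, 0.008, 1.0, -0.0]
contact_force: [0.3, 0.2, 0.3]
gripper_width: 0.45
grasp_force: 0.0
```

```bash
python3 - <<'E'
from h import *
plan([.639,.149,.061],89.3); print(state()["contact_force"])
E
```

```text
at [0.6376 0.1478 0.0608] shift [-0.053  0.047 -0.007] turn [-0.005 -0.039 -0.029]
[0.26343126 0.23965549 0.27402935]
```

jog_arm([
  [[0, 0.03, 0], [0, 0, 0], 30],
  [[0, 0.03, 0], [0, 0, 0], 10],
  [[0, 0.03, 0], [0, 0, 0], 10],
  [[0, 0.03, 0], [0, 0, 0], 10],
  [[0, 0.03, 0], [0, 0, 0], 10],
])

```text
time: 16.3
tool_pos: [0.6407, 0.1497, 0.066]
tool_rot: [0.001, 0.007, 1.0, -0.0]
contact_force: [-0.6, -1.1, 5.7]
gripper_width: 0.122
grasp_force: 59.7
```

```bash
python3 - <<'E'
from h import *
plan([.639,.149,.061],89.3); s=state(); print(s["contact_force"],s["ft_torque"])
a=np.radians(85.6)
E
```

```text
at [0.6407 0.1497 0.066 ] shift [ 0.067 -0.03   0.199] turn [-0.001  0.021 -0.018]
[-0.57943778 -1.1094328   5.73534626] [-0.21495273  0.1047769   0.08624839]
```

jog_arm([
  [[0, -0.14, -0.1], [0, 0, 1], 10],
  [[0, -0.28, -0.1], [0, 0, 2], 10],
  [[0, -0.42, -0.1], [0, 0, 3], 10],
  [[0, -0.56, -0.1], [0, 0, 4], 10],
  [[0, -0.7, -0.1], [0, 0, 5], 10],
  [[0, -0.84, -0.1], [0, 0, 6], 10],
  [[0, -0.98, -0.1], [0, 0, 7], 10],
  [[0, -1.12, -0.1], [0, 0, 8], 10],
])

```text
time: 17.3
tool_pos: [0.6399, 0.1212, 0.0661]
tool_rot: [0.001, 0.538, 0.843, 0.0]
contact_force: [4.0, -1.6, -3.4]
gripper_width: 0.118
grasp_force: 59.4
```

jog_arm([
  [[0, 0, 0], [0, 0, 0], 10],
])

```text
time: 17.42
tool_pos: [0.6398, 0.1212, 0.0661]
tool_rot: [0.001, 0.536, 0.844, 0.0]
contact_force: [5.8, -2.3, -4.2]
gripper_width: 0.12
grasp_force: 59.3
```

```bash
python3 - <<'E'
from h import *
s=state(); q=s["tool_rot"]; T=R.from_quat([q[1],q[2],q[3],q[0]]).as_matrix(); print(np.degrees(np.arctan2(T[1,1],T[0,1])),s["tool_pos"],s["contact_force"],s["ft_torque"],s["gripper_width"])
E
```

```text
25.203772318510648 [0.63984633 0.12124242 0.06612926] [ 5.81173494 -2.32249244 -4.20573176] [-0.45011622 -0.9614588  -0.058313  ] 0.12027945031850643
```

jog_arm([
  [[-0.14, -0.07, 0.05], [0, 0, 1.1], 10],
  [[-0.28, -0.13, 0.05], [0, 0, 2.2], 10],
  [[-0.41, -0.2, 0.05], [0, 0, 3.3], 10],
  [[-0.55, -0.27, 0.05], [0, 0, 4.4], 10],
  [[-0.69, -0.34, 0.05], [0, 0, 5.5], 10],
  [[-0.83, -0.4, 0.05], [0, 0, 6.6], 10],
  [[-0.97, -0.47, 0.05], [0, 0, 7.7], 10],
  [[-1.1, -0.54, 0.05], [0, 0, 8.8], 10],
])

```text
time: 18.42
tool_pos: [0.6391, 0.0907, 0.066]
tool_rot: [0.001, 0.925, 0.38, 0.001]
contact_force: [1.8, -1.8, 1.1]
gripper_width: 0.118
grasp_force: 60.0
```

jog_arm([
  [[0, 0, 0], [0, 0, 0], 10],
  [[0, 0, 0], [0, 0, 0], 10],
])

```text
time: 18.68
tool_pos: [0.6391, 0.0908, 0.066]
tool_rot: [0.001, 0.924, 0.382, 0.0]
contact_force: [1.5, -3.8, 3.1]
gripper_width: 0.116
grasp_force: 60.2
```

```bash
python3 - <<'E'
from h import *
s=state(); q=s["tool_rot"]; T=R.from_quat([q[1],q[2],q[3],q[0]]).as_matrix(); print(np.degrees(np.arctan2(T[1,1],T[0,1])),s["tool_pos"],s["contact_force"],s["ft_torque"],s["gripper_width"])
E
```

```text
-45.07627593254082 [0.63910121 0.09076973 0.06602229] [ 1.52117548 -3.84504658  3.05689177] [-0.75573876 -0.29777019  0.00125047] 0.11584565557755654
```

Turned 134° with 59 mm of travel, matching 25 mm/rad. I release, lift and check.

jog_arm([
  [[0, 0, 0], [0, 0, 0], 40],
  [[0, 0, 0], [0, 0, 0], 40],
  [[0, 0, 0], [0, 0, 0], 40],
  [[0, 0, -1], [0, 0, 0], 40],
  [[0, 0, -3], [0, 0, 0], 40],
  [[0, 0, -5], [0, 0, 0], 40],
  [[0, 0, -7], [0, 0, 0], 40],
  [[0, 0, -7], [0, 0, 0], 40],
])

```text
time: 19.68
tool_pos: [0.6412, 0.0916, 0.247]
tool_rot: [0.002, 0.925, 0.381, 0.005]
contact_force: [0.4, 0.0, 0.3]
gripper_width: 0.406
grasp_force: 0.0
```

jog_arm([
  [[4, 4, -1], [0, 0, 0], 40],
  [[5, 6, -2], [0, 0, 0], 40],
  [[5, 6, -2], [0, 0, 0], 40],
  [[5, 6, -2], [0, 0, 0], 40],
  [[5, 6, -2], [0, 0, 0], 40],
])

```text
time: 20.3
tool_pos: [0.8333, 0.0724, 0.2874]
tool_rot: [-0.001, 0.925, 0.381, -0.001]
contact_force: [-0.1, -0.0, 0.5]
gripper_width: 0.402
grasp_force: 0.0
```

```bash
python3 - <<'E'
from look import *
print(state()["tool_pos"],state()["contact_force"])
k=cam("top"); im,d=grab_frame("top"); P=cloud(d,k)
a=cv2.resize(im[140:230,190:310,::-1],(400,300),interpolation=cv2.INTER_CUBIC)
k2=cam("side"); im2,d2=grab_frame("side"); P2=cloud(d2,k2)
b=cv2.resize(im2[130:220,230:350,::-1],(400,300),interpolation=cv2.INTER_CUBIC)
cv2.imwrite("pics/end.png",np.hstack([a,b]))
near(P,"post",(.605,-.02),(.02,.03),.043,.056)
near(P,"knob",(.639,.091),(.03,.03),.072,.084)
near(P,"barrel",(.639,.018),(.03,.024),.03,.060)
near(P,"nose",(.639,-.008),(.010,.011),.026,.04)
near(P2,"nose side",(.639,-.008),(.010,.011),.026,.04)
E
```

```text
[0.83325071 0.07243512 0.2874009 ] [-0.08202083 -0.01249924  0.45898185]
post 44 [ 0.6068 -0.0199  0.05  ] [ 0.5937 -0.0342  0.0444] [0.6234 0.009  0.0544] 50.273319244384766
knob 0
barrel 256 [0.6393 0.0166 0.0446] [ 0.6133 -0.0033  0.0325] [0.6672 0.0378 0.0556] 89.0625
nose 15 [ 0.6362 -0.0048  0.0357] [ 0.631  -0.0088  0.0298] [0.6421 0.     0.0395] 89.07322692871094
nose side 29 [ 0.6372 -0.0046  0.0338] [ 0.6291 -0.012   0.0291] [0.6445 0.0022 0.0388] 31.905866622924805
```

View pics/end.png

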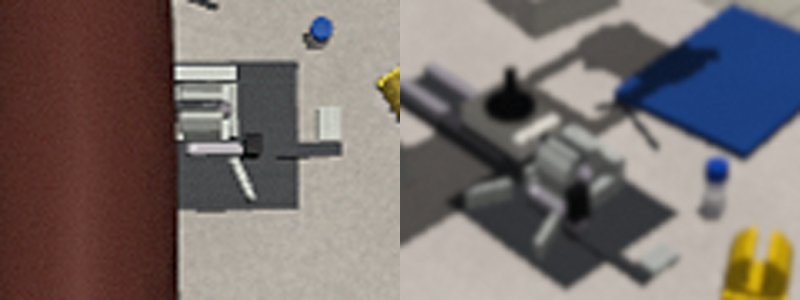

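The top tile shows the shaft nose out beyond the barrel at (228,105), and the side tile shows it at (585,172). It reaches about y = -0.012, i.e. nest y ≈ -29 mm. The gate bar is shut behind the hub, and the hub centre is still at (0.639, 0.017).

```bash
python3 -c "
from plant import *
print(job_done())"
```

```text
the job is handed in; nothing more can be done
None
```

I handed the job in: the hub with the upright keyway is home in the nest, the gate is shut behind it, and the shaft's nose stands about 10 mm out of the far side by camera measurement (5 mm needed); the hand-in gave no verdict.

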